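Clear down the spray bench

TASK

Clear down the spray bench: first flip the orange extractor switch on (over to its green mark); then, in whatever order suits, nest every loose boat-shaped tray on the fixed blue one, each turned so that its pointed end lies over the pointed end below and it drops fully home, and hang the brush caddy by its handle on the hook. When all that is done flip the switch back off (to its red mark), and leave the other things on the bench standing where they are.

Things in the scene. Friction and masses are not known exactly. Their poses are not given: they have to be found in the camera images.
- tray1_mid (a point): centre, half-way up (17 mm), of the yellow loose tray (may be absent): boat-shaped, 144 mm long (x), 66 wide (y), 34 high, 0.2 kg. Square tail at -x, parallel sides from x = -72 to +30 mm, narrowing to a 24 mm wide nose at +72. Walls slope inwards to the foot; the top 8 mm is a vertical rim band: grip it across the parallel sides (66 mm). Loose trays differ only in colour; nest in any order
- tray1_nose (a point): middle of the rim of the yellow tray's pointed end, 72 mm along x from its centre, 13 mm above it
- tray2_mid (a point): centre, half-way up (17 mm), of the green loose tray (may be absent): boat-shaped, 144 mm long (x), 66 wide (y), 34 high, 0.2 kg. Square tail at -x, parallel sides from x = -72 to +30 mm, narrowing to a 24 mm wide nose at +72. Walls slope inwards to the foot; the top 8 mm is a vertical rim band: grip it across the parallel sides (66 mm). Loose trays differ only in colour; nest in any order
- tray2_nose (a point): middle of the rim of the green tray's pointed end, 72 mm along x from its centre, 13 mm above it
- tray3_mid (a point): centre, half-way up (17 mm), of the orange loose tray (may be absent): boat-shaped, 144 mm long (x), 66 wide (y), 34 high, 0.2 kg. Square tail at -x, parallel sides from x = -72 to +30 mm, narrowing to a 24 mm wide nose at +72. Walls slope inwards to the foot; the top 8 mm is a vertical rim band: grip it across the parallel sides (66 mm). Loose trays differ only in colour; nest in any order
- tray3_nose (a point): middle of the rim of the orange tray's pointed end, 72 mm along x from its centre, 13 mm above it
- rack_mid (a point): centre of the fixed blue bottom tray, same shape and axes as the loose ones, on a 170 x 90 x 20 mm wooden plinth; this point is 37 mm above the table, the rim 54 mm. Trays nest with 16 mm pitch and 1.8 mm play: centres 16, 32 and 48 mm above this point; turned wrongly they stay perched high
- rack_nose (a point): middle of the rim of the blue tray's pointed end, 72 mm along x from its centre
- caddy_mid (a point): centre, half-way up (79 mm), of the brush caddy: aluminium open box 80 (x) x 100 (y) x 60 mm high with a rigid upright arched handle, 158 mm high in all, its dark uprights at y = -52 and +52 mm; 0.25 kg; z up
- caddy_grip (a point): centre of the red handle bar, 146 mm above the caddy's underside. It runs along the caddy's y, 108 mm long, 10 mm thick (x), 24 mm tall (underside 12 mm below this point), with 74 mm of opening between it and the box's rim
- hook_seat (a point): middle of the top of the hook's level arm, 204 mm up, where the handle bar rests. The arm (flat, 40 wide, 12 thick) points to -x of this frame; its upturned yellow tip, 41 to 49 mm along -x, rises 18 mm above the seat; the blue post begins 56 mm along +x, top level with the arm. The bar goes over the tip, across the arm; hung, caddy_grip is 12 mm above this point
- switch (a joint): orange over-centre paddle switch of the extractor: 0 = off, leaning to the red mark (-x of switch_pivot's frame, the robot's side); 0.9 = on, leaning to the green mark (+x). Its weighted head falls over by itself past the middle (0.45) and needs about 1.5 N at its tip, less than 4 N half-way up
- switch_pivot (a point): foot of the paddle, on its pivot axis (along y), at the top face of the fixed grey switch box (100 x 70 mm, 45 mm high). The paddle is 26 mm wide (y), 10 mm thick, 55 mm long with a 34 mm wide, 12 mm thick weighted head, and leans 0.45 rad either side of upright; x points from the red mark to the green mark
- switch_tip (a point): free end of the orange paddle, 55 mm from its pivot
- tape: roll of black tape, 60 mm across, 20 mm high, lying flat; a bystander, origin at its underside
- sander: cork sanding block 62 x 40 x 28 mm; a bystander, origin at its underside
- flask: blue metal drinking flask, 66 mm across, 200 mm tall; a bystander, origin at its underside
- cup: paper cup, 72 mm across the rim, 85 mm tall; a bystander, origin at its underside
- jar: amber jar with steel cap, 68 mm across, 90 mm tall; a bystander, origin at its underside
- glue: white glue bottle, 52 mm across, 140 mm tall; a bystander, origin at its underside
- brush: paint brush 200 mm long, lying; a bystander
- wrench: steel wrench 170 mm long, lying; a bystander

How it is judged:
On the way, in this order (a step that is already met when the one before it is completed fails the run):
1. the extractor switch is flipped on (value of joint switch above 0.7 rad), for 0.2 s.
2. with the switch still on, every loose tray is nested fully home on the blue tray and the caddy hangs on the hook (horizontal distance between each of tray1_mid, tray2_mid, tray3_mid and rack_mid below 0.006 m and horizontal distance between each of tray1_nose, tray2_nose, tray3_nose and rack_nose below 0.008 m and angle between each of tray1_mid, tray2_mid, tray3_mid's own z axis and vertical below 0.06 rad and (z of tray1_mid in the frame of rack_mid between 0.0125 and 0.0195 m or z of tray1_mid in the frame of rack_mid between 0.0285 and 0.0355 m or z of tray1_mid in the frame of rack_mid between 0.0445 and 0.0515 m) and (z of tray2_mid in the frame of rack_mid between 0.0125 and 0.0195 m or z of tray2_mid in the frame of rack_mid between 0.0285 and 0.0355 m or z of tray2_mid in the frame of rack_mid between 0.0445 and 0.0515 m) and (z of tray3_mid in the frame of rack_mid between 0.0125 and 0.0195 m or z of tray3_mid in the frame of rack_mid between 0.0285 and 0.0355 m or z of tray3_mid in the frame of rack_mid between 0.0445 and 0.0515 m) and x of caddy_grip in the frame of hook_seat between -0.035 and 0.035 m and y of caddy_grip in the frame of hook_seat between -0.035 and 0.035 m and z of caddy_grip in the frame of hook_seat between 0.006 and 0.018 m and angle between caddy_mid's own z axis and vertical below 0.25 rad and value of joint switch above 0.7 rad), for 0.3 s.
3. the switch is flipped back off (value of joint switch below 0.2 rad), for 0.2 s.
At the end, for the whole second after the job is handed in: Each tray present: centre within 6 mm, nose within 8 mm of the blue tray's in plan, level (0.06 rad), 16, 32 or 48 mm (+-3.5) above it; caddy's bar rests on the hook's arm, 6 to 18 mm above and within 35 mm of the seat, tilt under 0.25 rad; switch off (under 0.2 rad) (horizontal distance between each of tray1_mid, tray2_mid, tray3_mid and rack_mid below 0.006 m and horizontal distance between each of tray1_nose, tray2_nose, tray3_nose and rack_nose below 0.008 m and angle between each of tray1_mid, tray2_mid, tray3_mid's own z axis and vertical below 0.06 rad and (z of tray1_mid in the frame of rack_mid between 0.0125 and 0.0195 m or z of tray1_mid in the frame of rack_mid between 0.0285 and 0.0355 m or z of tray1_mid in the frame of rack_mid between 0.0445 and 0.0515 m) and (z of tray2_mid in the frame of rack_mid between 0.0125 and 0.0195 m or z of tray2_mid in the frame of rack_mid between 0.0285 and 0.0355 m or z of tray2_mid in the frame of rack_mid between 0.0445 and 0.0515 m) and (z of tray3_mid in the frame of rack_mid between 0.0125 and 0.0195 m or z of tray3_mid in the frame of rack_mid between 0.0285 and 0.0355 m or z of tray3_mid in the frame of rack_mid between 0.0445 and 0.0515 m) and x of caddy_grip in the frame of hook_seat between -0.035 and 0.035 m and y of caddy_grip in the frame of hook_seat between -0.035 and 0.035 m and z of caddy_grip in the frame of hook_seat between 0.006 and 0.018 m and angle between caddy_mid's own z axis and vertical below 0.25 rad and value of joint switch below 0.2 rad); the robot touches nothing.
It fails at once if a bystander (tape, sander, flask, cup, jar, glue, brush, wrench) is shoved more than 40 mm (distance of any of tape, sander, flask, cup, jar, glue, brush, wrench from where it was at the start of the episode above 0.04 m).
It fails at once if the flask, cup, jar or glue bottle is knocked over (angle between any of flask, cup, jar, glue's own z axis and vertical above 0.6 rad).
Of tray1, tray2, tray3 only 2 to 3 are there at a start; the rules pass over those that are not, and their reading is None.
At some moment in a run one of tray1, tray2, tray3 may be knocked a few centimetres aside while the robot is not near it.
It also fails if it takes over 210 s, if anything falls off the work surface, if the arm or the gripper's body presses on something with over 40 N, if the wrist force passes 120 N, or if a joint passes its speed limit or range.

ROBOT

A 6-joint arm with a two-finger parallel gripper is mounted at the origin on the work surface. World frame = base frame: x ahead of the robot, y to its left, z up, the work surface at z = 0. Lengths are in m, angles in rad, forces in N, time in s.
With the tool pointing down it reaches from about 0.325 to 0.775 m from the base axis. Payload 9.3 kg.
Tool frame: the origin (TCP) lies on the centre line of the jaws, within the pads' length; the fingertips stand 14 mm ahead of it and the grasp point (between the pads) lies 5 mm behind it; z points along the fingers, y is the line along which they close (so a half turn about z gives the same grasp; the last joint's range is limited). The gripper opens to 85 mm and grips with 20 to 120 N. Pads are 22 mm wide; open, the fingers measure 114 mm over their backs; the gripper's body (76 mm by 85 mm) begins 54 mm behind the grasp point. The pads swing forward as they close: fully open they stand 13 mm farther back than shut.
Start: joints at [-1.265, 0.259, 0.021, 1.334, 0, 1.418], TCP at [0.244, -0.493, 0.245] pointing down, gripper open.
Joint ranges: [-3.04, 3.04], [-0.91, 1.82], [-1.04, 1.36], [-1.92, 1.95], [-1.52, 1.45], [-3.14, 3.14]. Speed limits (rad/s): [2.22, 2.22, 2.79, 3.14, 3.14, 3.14].

INTERFACE

Orientations are given as [roll, pitch, yaw] about the fixed x, y, z axes, in that order (R = Rz(yaw) Ry(pitch) Rx(roll)).
In Python, from station import robot gives the robot as it stands.
- The arm moves only by the shell command python3 -m inch 'ROWS' [OPENING] [FORCE]. ROWS is JSON, one flat list of numbers, 4 for each row, row after row: the shift along the tool's x, y, z in m, then the turn about the tool's z in rad. A call has 1 to 10 rows; each row shifts and turns the commanded pose from where the row before left it, along the tool's axes as they then stand; what a row does not reach is not made up. A row lasts 1/12 s, in which the tool goes at most 41.7 mm and 7.16 degrees, less where a joint would pass 70% of its speed; a pose out of reach is approached as far as the arm can. A call with a gripper value outside its range is refused whole. OPENING is the finger opening in m, from 0 to 0.0854, set as the call begins (- or left out, the last holds). The fingers move at their own pace and stop on an object; FORCE is the grip in N (left out, the last holds). Time passes only in rows, so rows that do not move let the fingers close. It gives the time, the measured TCP pose, the force and the opening at its end, in the units of the state.
- robot.read_state(): the state, without advancing time (a new reading comes with each control period).
- robot.snapshot(name): name is "scene" or "top"; returns (picture, depth): 384x512x3 uint8, blue, green, red; 384x512 float32, m along the optical axis (not along the pixel's ray), 0 where there is no reading.
- robot.get_calibration(name): a dict with "fx", "fy", "cx", "cy" (pixels), "rvec" (rotation vector, rad) and "tvec" (3), from world to camera coordinates, as OpenCV has them. Camera axes: x right, y down, z forward; pixel columns grow to the right and rows downward; lengths in m; the calibration is good to about 2 mm. A picture is of the moment at which its call begins. get_calibration takes no time and is no camera call.
- robot.close_job(): hands the job in, once; it reports no verdict.
The state is a dict: "time": time; "joint_positions": joint angles; "joint_vel": joint speeds; "effort": joint torques, N m; "tool_pos": TCP position; "tool_rot": TCP orientation; "force": force on the tool from outside, world axes, zero at the start; "torque": the same for the moment, N m; "opening": finger opening in m.
Only numpy, scipy, OpenCV 4.12 (cv2) and the standard library are available. Lean on these libraries where they do the work, as an engineer would, in place of code of your own. Each camera call takes 0.05 s, during which the arm holds its last target. There are 200 camera calls.

## Working session

There is one attempt and no reset: what is moved stays moved. The work goes in short steps, Python scripts to look and compute and a shell command to move; the robot and the scene stay as the last step left them, time stands still between calls to the robot, and variables do not carry over. Pictures are saved under pics/ and viewed, on a budget of 14 in all, crops included, one or two more only if the job needs it, and the job is handed in when it is done.

```bash
ls; mkdir -p pics; cat > h.py <<'E'
import numpy as np, cv2
from station import robot
def cal(n):
    c=robot.get_calibration(n); R=cv2.Rodrigues(np.array(c['rvec'],float))[0]; return c,R,np.array(c['tvec'],float).ravel()
def cloud(n,d):
    c,R,t=cal(n); v,u=np.mgrid[:d.shape[0],:d.shape[1]]
    p=np.stack([(u-c['cx'])/c['fx']*d,(v-c['cy'])/c['fy']*d,d],-1)
    return (p-t)@R
def ray(n,u,v,z):
    c,R,t=cal(n); o=-R.T@t; r=R.T@np.array([(u-c['cx'])/c['fx'],(v-c['cy'])/c['fy'],1]); return o+r*(z-o[2])/r[2]
E
python3 - <<'E'
from h import *
s=robot.read_state(); print(s)
for n in ('scene','top'):
    im,d=robot.snapshot(n); np.savez(f'/tmp/{n}0.npz',im=im,d=d); cv2.imwrite(f'pics/{n}0.png',cv2.resize(im,(800,600),interpolation=cv2.INTER_CUBIC))
    c,R,t=cal(n); print(n,-R.T@t,c['fx'],R[2], (d==0).mean())
E
```

```text
pics
{'time': 0.0, 'joint_positions': array([-1.26460094e+00,  2.59191689e-01,  2.07797011e-02,  1.33369493e+00,
       -2.93009680e-05,  1.41823427e+00]), 'joint_vel': array([ 0.00080488,  0.00104473, -0.00054054, -0.00091511,  0.00128444,
        0.00203991]), 'effort': array([ 1.73646982e-03, -5.55641770e+01,  3.44525743e+01,  1.36876488e-02,
       -9.63587627e-05, -1.82942506e-05]), 'tool_pos': array([ 0.24348868, -0.49288401,  0.24467349]), 'tool_rot': array([-3.14029283e+00, -1.70210896e-04,  4.58757358e-01]), 'force': array([-0.04566732, -0.07694357, -0.35049767]), 'torque': array([-0.02031016,  0.03117816,  0.03000564]), 'opening': 0.08517843458158868}
scene [1.89736872 0.26589474 0.98582288] 496.68927493756513 [-0.83335635 -0.14755818 -0.53267605] 0.07924397786458333
top [0.22814654 0.01192271 1.79963669] 421.64398484655646 [ 0.19248633  0.00411088 -0.98129104] 0.0037485758463541665
```

View pics/scene0.png

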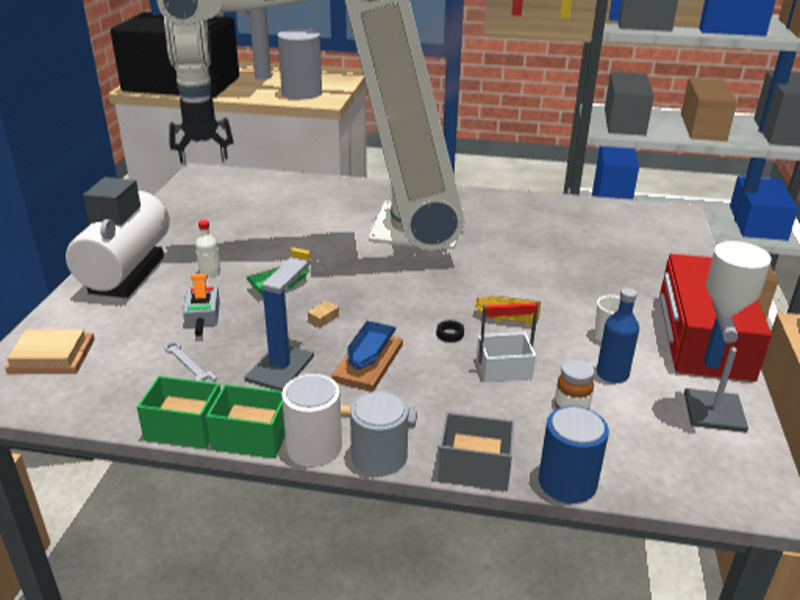

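View pics/top0.png

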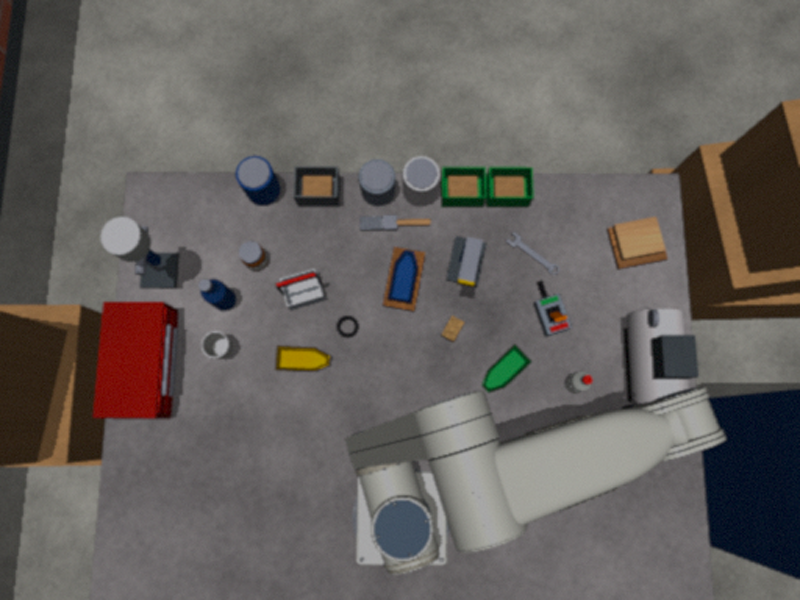

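The scene picture shows a yellow and a green loose tray (no orange one). In the top view, yellow is at (303,359) with its nose right, green at (507,368) with its nose down-left or up-right (to be checked), and the rack at (404,278) with its nose up. The hook is at (467,258) with its yellow tip at the bottom, the caddy at (302,288) and the switch at (552,313). I'll measure these now.

```bash
cat >> h.py <<'E'
def mask(im,lo,hi):
    hsv=cv2.cvtColor(im,cv2.COLOR_BGR2HSV); return cv2.inRange(hsv,np.array(lo),np.array(hi))
def blobs(m,amin=8):
    n,l,s,c=cv2.connectedComponentsWithStats(m); return [(i,s[i,4],c[i],l==i) for i in range(1,n) if s[i,4]>=amin]
COL={'yellow':((22,120,80),(34,255,255)),'green':((55,140,50),(80,255,255)),'blue':((102,130,40),(118,255,255)),'red':((0,190,60),(4,255,255)),'orange':((6,170,80),(18,255,255))}
def outline(n,bm,z):
    c=max(cv2.findContours(bm.astype(np.uint8),0,cv2.CHAIN_APPROX_NONE)[0],key=cv2.contourArea)[:,0]
    return np.array([ray(n,u,v,z)[:2] for u,v in c])
def boat(n,bm,z):
    P=outline(n,bm,z).astype(np.float32)
    (c,(w,h),a)=cv2.minAreaRect(P); B=cv2.boxPoints((c,(w,h),a))
    e=B[1]-B[0],B[2]-B[1]; d=max(e,key=np.linalg.norm); d=d/np.linalg.norm(d); nn=np.array([-d[1],d[0]])
    q=P-np.array(c); s=q@d; t=q@nn; L=max(w,h)
    wid=lambda k: np.ptp(t[k]) if k.sum()>1 else 0
    if wid(s>.35*L)>wid(s<-.35*L): d=-d
    return np.round(c,4),round(float(np.arctan2(d[1],d[0])),3),np.round((w,h),3)
E
python3 - <<'E'
from h import *
z=np.load('/tmp/top0.npz'); im,d=z['im'],z['d']; W=cloud('top',d)
for k,(lo,hi) in COL.items():
    for i,a,c,bm in blobs(mask(im,lo,hi)):
        x,y,zz=np.median(W[bm],0)
        if not(.1<x<.85 and abs(y)<.8): continue
        print(k,a,np.round(c*800/512),np.round([x,y,zz],3), 'zmax %.3f'%np.percentile(W[bm][:,2],95))
        if a>250: print('   boat',boat('top',bm,.054 if k=='blue' else .034))
        if k=='red': print('   rect',cv2.minAreaRect(outline('top',bm,.158).astype(np.float32)))
# hook arm by height
m=((abs(W[...,2]-.204)<.012)&(abs(W[...,0]-.6)<.2)&(abs(W[...,1]+.15)<.12)).astype(np.uint8)
print('arm',cv2.minAreaRect(outline('top',m,.204).astype(np.float32)),m.sum())
E
python3 - <<'E'
import numpy as np,cv2
z=np.load('/tmp/top0.npz');im=z['im']
a=cv2.resize(im[170:215,325:375],(450,405),interpolation=0); b=cv2.resize(im[145:195,280:320],(324,405),interpolation=0)
cv2.imwrite('pics/crop0.png',np.hstack([a,b]))
E
```

```text
yellow 31 [466. 282.] [ 0.583 -0.155  0.22 ] zmax 0.225
yellow 417 [302. 358.] [0.414 0.272 0.018] zmax 0.036
   boat (array([0.4133, 0.2636]), -1.568, array([0.059, 0.139]))
green 29 [549. 300.] [ 0.571 -0.396  0.047] zmax 0.053
green 413 [505. 369.] [ 0.387 -0.279  0.017] zmax 0.034
   boat (array([ 0.3816, -0.2729]), 2.341, array([0.055, 0.135]))
blue 386 [403. 277.] [ 0.634 -0.003  0.037] zmax 0.053
   boat (array([ 0.6367, -0.0049]), -0.189, array([0.057, 0.137]))
blue 140 [215. 293.] [0.567 0.48  0.136] zmax 0.157
red 47 [295. 279.] [0.602 0.273 0.157] zmax 0.164
   rect ((0.6019457578659058, 0.2738673985004425), (0.008353662677109241, 0.09277063608169556), 18.052169799804688)
red 2992 [130. 360.] [0.395 0.696 0.12 ] zmax 0.127
   boat (array([0.408 , 0.7298]), 0.003, array([0.307, 0.18 ]))
   rect ((0.39538973569869995, 0.6793545484542847), (0.2852458953857422, 0.16699063777923584), 0.15181922912597656)
red 12 [171. 317.] [0.518 0.618 0.057] zmax 0.065
   rect ((0.5038379430770874, 0.5831738710403442), (0.005844937637448311, 0.027974966913461685), 79.91523742675781)
red 19 [559. 326.] [ 0.498 -0.424  0.046] zmax 0.050
   rect ((0.4811338186264038, -0.3942601978778839), (0.007251782342791557, 0.03779420256614685), 21.824806213378906)
red 19 [587. 379.] [ 0.35  -0.464  0.138] zmax 0.140
   rect ((0.3499062955379486, -0.45717453956604004), (0.011561521328985691, 0.019333815202116966), 0.17583197355270386)
red 22 [165. 403.] [0.292 0.618 0.057] zmax 0.072
   rect ((0.2873098850250244, 0.583214282989502), (0.03817211464047432, 0.007705570198595524), 4.000646591186523)
orange 9 [390. 303.] [0.566 0.031 0.02 ] zmax 0.023
orange 12 [408. 305.] [ 0.561 -0.016  0.018] zmax 0.022
orange 37 [558. 316.] [ 0.519 -0.41   0.088] zmax 0.098
arm ((0.6437088847160339, -0.1674884557723999), (0.04030117392539978, 0.11245442181825638), 77.33000946044922) 301
```

View pics/crop0.png

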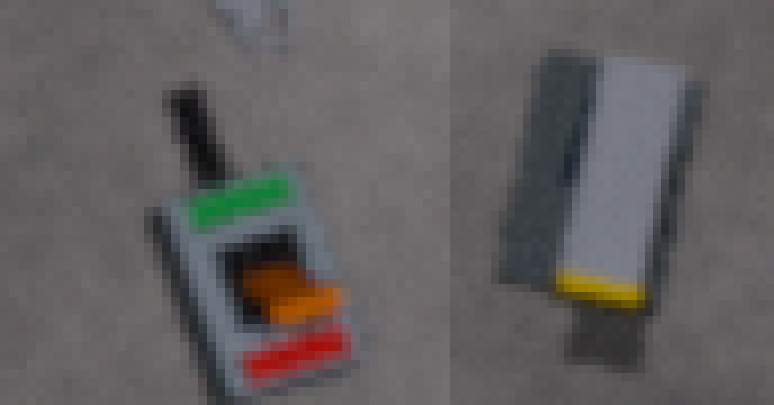

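The crop shows the paddle leaning to the red mark (robot's side) and the hook's yellow tip on the robot's side. Measurements are consistent, so the switch comes first.

```bash
cat >> h.py <<'E'
def plan(x,y,z,yaw=None):
    s=robot.read_state(); p=s['tool_pos']; a=s['tool_rot'][2]
    R=cv2.Rodrigues(np.array([0,0,a]))[0]@np.diag([1,-1,-1]); d=R.T@(np.array([x,y,z])-p)
    print('shift tool',np.round(d,4),'turn',None if yaw is None else round(float((a-yaw+np.pi)%(2*np.pi)-np.pi),3),'q6',s['joint_positions'][5].round(3),'t',round(s['time'],1))
E
python3 - <<'E'
from h import *
z=np.load('/tmp/top0.npz'); im=z['im']
for k,zz in (('red',.045),('green',.045),('yellow',.222)):
    for i,a,c,bm in blobs(mask(im,*COL[k])):
        if 10<a<40: print(k,np.round(ray('top',*c,zz),4))
plan(.483,-.430,.245,.366)
E
```

```text
red [0.522  0.6229 0.045 ]
red [ 0.4996 -0.4238  0.045 ]
red [ 0.3582 -0.489   0.045 ]
red [0.2911 0.6231 0.045 ]
green [ 0.5714 -0.3976  0.045 ]
yellow [ 0.5808 -0.1555  0.222 ]
shift tool [ 0.2426  0.0497 -0.0003] turn 0.093 q6 1.418 t 0.1
```

```bash
python3 -m inch '[0,0,0,0.1, 0.035,0,0,0, 0.035,0,0,0, 0.035,0,0,0, 0.035,0,0,0, 0.035,0,0,0, 0.035,0.01,0,0, 0.035,0.01,0,0, 0,0,0,0, 0,0,0,0]' 0
python3 - <<'E'
from h import *
plan(.483,-.430,.09,.35)
E
```

```text
time: 0.93
tool_pos: [0.4815, -0.425, 0.2439]
tool_rot: [-3.14, 0.001, 0.362]
force: [0.2, -0.0, -0.1]
opening: -0.0001
shift tool [-0.0004  0.0052  0.1539] turn 0.012 q6 1.926 t 0.9
```

```bash
python3 -m inch '[0,0.005,0.035,0.01, 0,0,0.035,0, 0,0,0.03,0, 0,0,0.03,0, 0,0,0.022,0, 0,0,0,0]'
python3 -m inch '[0.01,0,0,0, 0.01,0,0,0, 0.01,0,0,0, 0.01,0,0,0, 0.01,0,0,0, 0.01,0,0,0, 0,0,0,0, 0,0,0,0]'
python3 -m inch '[-0.02,0,0,0, -0.02,0,0,0, -0.02,0,0,0, 0,0,-0.035,0, 0,0,-0.035,0, 0,0,-0.035,0, 0,0,-0.035,0,0,0,0,0]' 0.0854
python3 - <<'E'
from h import *
im,d=robot.snapshot('scene'); np.savez('/tmp/scene1.npz',im=im,d=d)
c,R,t=cal('scene')
p=R@np.array([.5355,-.4107,.07])+t; u,v=int(c['fx']*p[0]/p[2]+c['cx']),int(c['fy']*p[1]/p[2]+c['cy'])
cv2.imwrite('pics/sw1.png',cv2.resize(im[v-40:v+40,u-50:u+50],(500,400),interpolation=cv2.INTER_CUBIC))
im,d=robot.snapshot('top')
for k,h in (('yellow',.034),('green',.034)):
    for i,a,c,bm in blobs(mask(im,*COL[k]),200):
        if a<1000: print(k,a,boat('top',bm,h))
plan(.4133,.2636,.245,1.574)
E
```

```text
time: 1.43
tool_pos: [0.4788, -0.429, 0.0886]
tool_rot: [-3.134, 0.003, 0.347]
force: [0.3, 0.4, 0.1]
opening: -0.0001
time: 2.1
tool_pos: [0.5363, -0.4108, 0.094]
tool_rot: [3.141, 0.006, 0.348]
force: [-16.5, -5.4, 7.9]
opening: -0.0003
time: 2.77
tool_pos: [0.4839, -0.4314, 0.2412]
tool_rot: [3.132, -0.004, 0.35]
force: [0.6, -0.1, 1.1]
opening: 0.0851
yellow 413 (array([0.4115, 0.2647]), -1.63, array([0.141, 0.057]))
green 246 (array([ 0.9105, -0.2625]), 1.573, array([0.093, 0.208]))
shift tool [ 0.1723 -0.676  -0.0099] turn -1.224 q6 1.934 t 2.9
```

View pics/sw1.png

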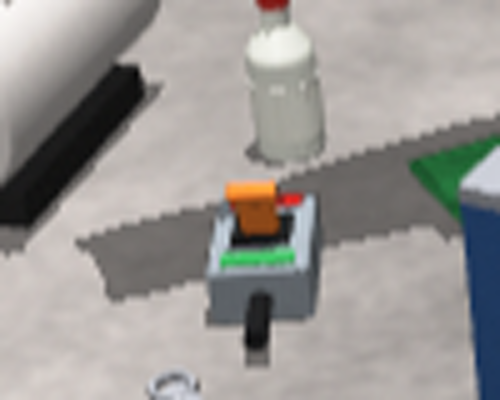

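The crop shows the paddle at about (252,210), with the green mark in front fully visible and the red mark partly hidden. I'll check its lean numerically.

```bash
python3 - <<'E'
from h import *
im,d=robot.snapshot('scene'); W=cloud('scene',d); m=mask(im,*COL['orange'])>0
z=np.load('/tmp/scene0.npz'); 
for nm,i,dd in (('before',z['im'],z['d']),('now',im,d)):
    W=cloud('scene',dd); m=(mask(i,*COL['orange'])>0)&(abs(W[...,0]-.53)<.07)&(abs(W[...,1]+.41)<.06)&(W[...,2]>.075)
    P=W[m]; q=(P-[.5355,-.4107,.045])@[np.cos(.35),np.sin(.35),0]; print(nm,m.sum(),P.mean(0).round(3),'xs',q.mean().round(4),np.percentile(q,90).round(4))
im,d=robot.snapshot('top'); W=cloud('top',d);cv2.imwrite('pics/top1.png',im)
E
```

```text
before 56 [ 0.521 -0.415  0.086] xs -0.0153 -0.0083
now 46 [ 0.557 -0.402  0.089] xs 0.0236 0.0297
```

View pics/top1.png

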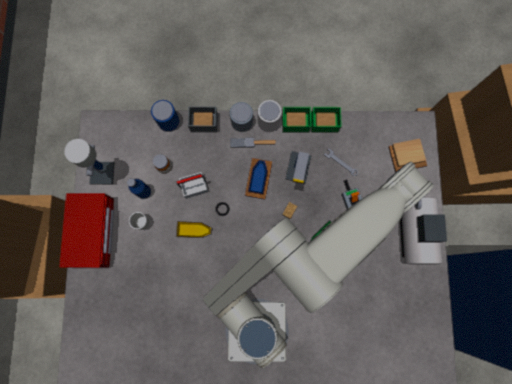

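The switch is on: the head moved from -15 to +24 mm. The top view shows yellow still at about (194,230), while the arm partly hides green at (320,232). Next is yellow.

```bash
python3 -m inch '[0.0101,-0.0397,0,0, 0.0101,-0.0397,0,0, 0.0101,-0.0397,0,0, 0.0101,-0.0397,0,0, 0.0101,-0.0397,0,0, 0.0101,-0.0397,0,0, 0.0101,-0.0397,0,0, 0.0101,-0.0397,0,0, 0.0101,-0.0397,0,0, 0.0101,-0.0397,0,0]' >/dev/null
python3 -m inch '[0.0101,-0.0397,0,0, 0.0101,-0.0397,0,0, 0.0101,-0.0397,0,0, 0.0101,-0.0397,0,0, 0.0101,-0.0397,0,0, 0.0101,-0.0397,0,0, 0.0101,-0.0397,0,0, 0,0,0,0]'
python3 -m inch '[0,0,0,-0.12, 0,0,0,-0.12, 0,0,0,-0.12, 0,0,0,-0.12, 0,0,0,-0.12, 0,0,0,-0.12, 0,0,0,-0.12, 0,0,0,-0.12, 0,0,0,-0.12, 0,0,0,-0.12]'
python3 -m inch '[0,0,0,0,0,0,0,0]'
python3 - <<'E'
from h import *
im,d=robot.snapshot('top')
for i,a,c,bm in blobs(mask(im,*COL['green']),200):
    if a<1000: print(a,boat('top',bm,.034))
plan(.4125,.269,.029,1.545)
E
```

```text
time: 4.47
tool_pos: [0.4157, 0.2554, 0.2317]
tool_rot: [-3.13, 0.002, 0.374]
force: [-1.1, 0.3, -0.0]
opening: 0.0856
time: 5.3
tool_pos: [0.4163, 0.2507, 0.232]
tool_rot: [-3.136, -0.008, 1.57]
force: [-1.4, 0.6, 0.5]
opening: 0.0856
time: 5.47
tool_pos: [0.4165, 0.2508, 0.2324]
tool_rot: [-3.136, -0.008, 1.561]
force: [-0.9, 0.2, 0.2]
opening: 0.085
310 (array([ 0.9105, -0.2645]), 1.573, array([0.093, 0.203]))
412 (array([ 0.3817, -0.2729]), 2.341, array([0.055, 0.135]))
shift tool [ 0.0181 -0.0042  0.2036] turn 0.015 q6 1.945 t 5.5
```

```bash
python3 -m inch '[0.018,-0.004,0.035,0.015, 0,0,0.035,0, 0,0,0.035,0, 0,0,0.035,0, 0,0,0.03,0, 0,0,0.02,0, 0,0,0.013,0, 0,0,0,0]'
python3 -m inch '[0,0,0,0,0,0,0,0,0,0,0,0,0,0,0,0,0,0,0,0,0,0,0,0]' 0.05 30
python3 - <<'E'
from h import *
plan(.4125,.269,.029,1.545)
E
```

```text
time: 6.18
tool_pos: [0.4105, 0.2701, 0.0277]
tool_rot: [-3.133, -0.006, 1.547]
force: [-1.3, -0.6, -0.6]
opening: 0.0853
time: 6.68
tool_pos: [0.4127, 0.2711, 0.0313]
tool_rot: [-3.14, -0.009, 1.55]
force: [-0.5, -0.3, 6.5]
opening: 0.0651
shift tool [-0.0021 -0.0002  0.0023] turn 0.005 q6 1.998 t 6.7
```

```bash
python3 -m inch '[0,0,-0.01,0, 0,0,-0.03,0, 0,0,-0.035,0, 0,0,-0.035,0, 0,0,-0.02,0,0,0,0,0]'
python3 - <<'E'
from h import *
for r in range(2):
    im,d=robot.snapshot('top')
    for lo in ((100,90,30),(102,130,40)):
      for i,a,c,bm in blobs(mask(im,lo,(120,255,255)),300):
        P=np.array([ray('top',u,v,.054)[:2] for v,u in np.argwhere(bm)])
        if abs(P.mean(0)-[.635,0]).max()>.03: continue
        w,V=np.linalg.eigh(np.cov(P.T)); dd=V[:,1]*np.sign(V[0,1])
        print(a,boat('top',bm,.054),'centroid',P.mean(0).round(4),'pca yaw',np.arctan2(dd[1],dd[0]).round(3))
# polygon centroid offset
B=np.array([[-72,-33],[30,-33],[72,-12],[72,12],[30,33],[-72,33]],np.float32); M=cv2.moments(B); print(M['m10']/M['m00'])
plan(.6298,-.0036,.13,2.953)
E
```

```text
time: 7.18
tool_pos: [0.4144, 0.2705, 0.165]
tool_rot: [3.138, -0.012, 1.55]
force: [1.2, 0.5, -1.6]
opening: 0.0654
400 (array([ 0.637, -0.005]), -0.189, array([0.059, 0.138])) centroid [ 0.6312 -0.0034] pca yaw -0.188Traceback (most recent call last):
  File "<stdin>", line 6, in <module>
  File "h.py", line 10, in ray
    c,R,t=cal(n); o=-R.T@t; r=R.T@np.array([(u-c['cx'])/c['fx'],(v-c['cy'])/c['fy'],1]); return o+r*(z-o[2])/r[2]
          ~~~^^^
  File "h.py", line 4, in cal
    c=robot.get_calibration(n); R=cv2.Rodrigues(np.array(c['rvec'],float))[0]; return c,R,np.array(c['tvec'],float).ravel()
ValueError: time passes only in moves, steps and waits
```

```bash
sed -i 's/^def cal(n):/import functools\n@functools.lru_cache\ndef cal(n):/' h.py; python3 - <<'E'
from h import *
plan(.6301,-.0035,.165,2.953)
E
```

```text
shift tool [-0.2691  0.2222 -0.0025] turn -1.403 q6 1.995 t 7.2
```

```bash
python3 -m inch '[-0.0269,0.0222,0,0, -0.0269,0.0222,0,0, -0.0269,0.0222,0,0, -0.0269,0.0222,0,0, -0.0269,0.0222,0,0, -0.0269,0.0222,0,0, -0.0269,0.0222,0,0, -0.0269,0.0222,0,0, -0.0269,0.0222,0,0, -0.0269,0.0222,0,0]'
python3 -m inch '[0,0,0,0, 0,0,0,-0.12, 0,0,0,-0.12, 0,0,0,-0.12, 0,0,0,-0.12, 0,0,0,-0.12, 0,0,0,-0.12, 0,0,0,-0.12, 0,0,0,-0.12, 0,0,0,-0.12]'
python3 -m inch '[0,0,0,-0.1, 0,0,0,-0.1, 0,0,0,-0.1, 0,0,0,0, 0,0,0,0]'
python3 - <<'E'
from h import *
plan(.6301,-.0035,.085,2.953)
im,d=robot.snapshot('top'); cv2.imwrite('pics/t2.png',cv2.resize(im[130:220,200:320],(800,600),interpolation=cv2.INTER_CUBIC))
for i,a,c,bm in blobs(mask(im,*COL['yellow']),20): print(a,c,boat('top',bm,.165+.005))
E
```

```text
time: 8.07
tool_pos: [0.6291, -0.0053, 0.1552]
tool_rot: [-3.135, -0.009, 1.55]
force: [1.2, 0.8, -1.7]
opening: 0.0649
time: 8.9
tool_pos: [0.6283, -0.0037, 0.1553]
tool_rot: [3.137, -0.01, 2.636]
force: [0.1, -0.1, -3.0]
opening: 0.065
time: 9.32
tool_pos: [0.6285, -0.0037, 0.1559]
tool_rot: [3.134, -0.007, 2.927]
force: [0.4, -0.0, -2.1]
opening: 0.065
shift tool [-0.0015  0.0006  0.0709] turn -0.026 q6 0.072 t 9.3
31 [298.16129032 180.48387097] (array([ 0.5923, -0.1603]), 1.404, array([0.041, 0.011]))
```

View pics/t2.png

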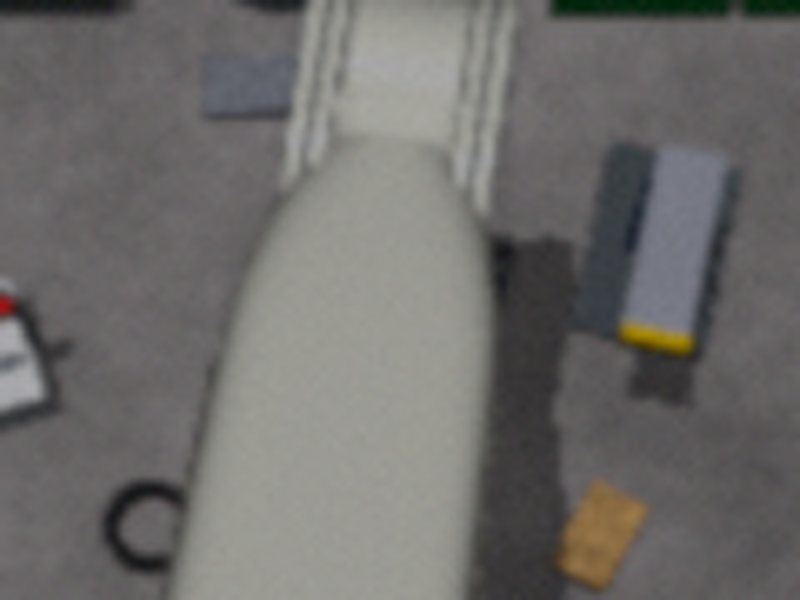

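The arm hides the tray in the top view. I'll lower it in steps, watching the force.

```bash
python3 -m inch '[-0.0015,0.0005,0.02,-0.025, 0,0,0.02,0, 0,0,0.02,0, 0,0,0.012,0, 0,0,0,0, 0,0,0,0, 0,0,0,0]'
python3 - <<'E'
from h import *
plan(.6301,-.0035,.0673,2.953)
im,d=robot.snapshot('scene'); c,R,t=cal('scene')
p=R@np.array([.637,-.005,.06])+t; u,v=int(c['fx']*p[0]/p[2]+c['cx']),int(c['fy']*p[1]/p[2]+c['cy'])
cv2.imwrite('pics/s3.png',cv2.resize(im[v-45:v+45,u-60:u+60],(800,600),interpolation=cv2.INTER_CUBIC))
E
```

```text
time: 9.95
tool_pos: [0.6308, -0.0031, 0.0861]
tool_rot: [3.134, -0.004, 2.954]
force: [1.1, 0.2, -2.5]
opening: 0.065
shift tool [ 0.0006 -0.0006  0.0188] turn 0.001 q6 0.046 t 9.9
```

View pics/s3.png

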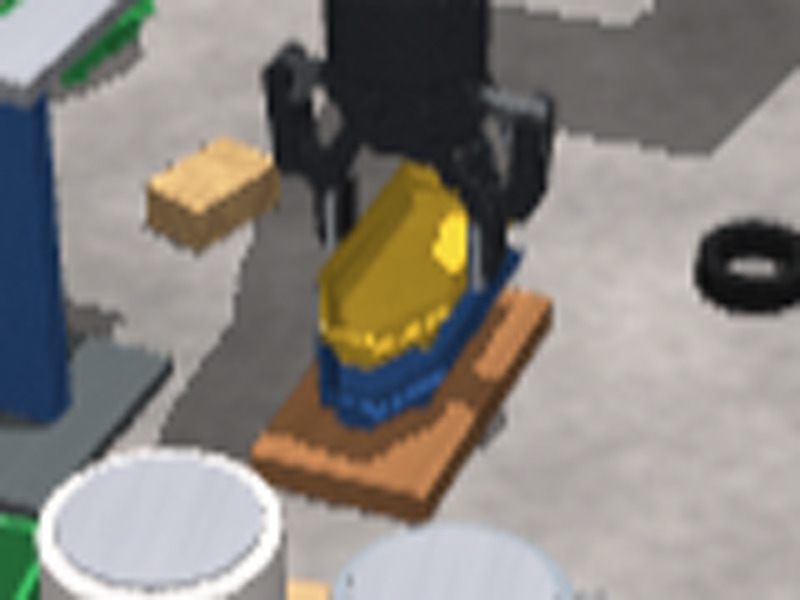

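The crop shows the yellow tray in line above the blue one, noses together at (370,345)/(370,400), as wanted. I'll lower it further.

```bash
python3 -m inch '[0,0,0.005,0, 0,0,0.005,0, 0,0,0.004,0, 0,0,0,0, 0,0,0,0]'
python3 -m inch '[0,0,0.003,0, 0,0,0.002,0, 0,0,0,0, 0,0,0,0]'
```

```text
time: 10.42
tool_pos: [0.6303, -0.0029, 0.0711]
tool_rot: [3.134, -0.005, 2.955]
force: [0.7, 0.4, -3.0]
opening: 0.0645
time: 10.75
tool_pos: [0.6312, -0.003, 0.0677]
tool_rot: [3.134, -0.002, 2.955]
force: [1.6, -0.3, 6.4]
opening: 0.0652
```

```bash
python3 -m inch '[0,0,0,0, 0,0,0,0, 0,0,0,0, 0,0,-0.03,0, 0,0,-0.03,0, 0,0,-0.04,0, 0,0,-0.04,0, 0,0,-0.04,0]' 0.0854
python3 -m inch '[0,-0.04,0,0, 0,-0.04,0,0, 0,-0.04,0,0, 0,-0.04,0,0, 0,-0.04,0,0, 0,0,0,0, 0,0,0,0]'
python3 - <<'E'
from h import *
im,d=robot.snapshot('top'); W=cloud('top',d)
for k,h in (('yellow',.07),('green',.034)):
    for i,a,c,bm in blobs(mask(im,*COL[k]),200):
        if a<500 and abs(W[bm][:,0].mean()-.9)>.1: print(k,a,boat('top',bm,h),'z95',np.percentile(W[bm][:,2],[50,90,97]).round(4))
print(robot.read_state()['tool_pos'])
cv2.imwrite('pics/t4.png',cv2.resize(im[120:264,150:342],(800,600),interpolation=cv2.INTER_CUBIC))
im,d=robot.snapshot('scene'); W=cloud('scene',d)
m=(mask(im,*COL['yellow'])>0)&(abs(W[...,0]-.637)<.1)&(abs(W[...,1])<.06)
print('scene z',np.percentile(W[m][:,2],[50,90,97]).round(4))
E
```

```text
time: 11.42
tool_pos: [0.6303, -0.0043, 0.2479]
tool_rot: [3.134, -0.006, 2.955]
force: [1.4, -0.6, -0.1]
opening: 0.0857
time: 12.0
tool_pos: [0.593, -0.2032, 0.2441]
tool_rot: [3.133, -0.006, 2.951]
force: [0.2, 0.5, -0.1]
opening: 0.0851
yellow 398 (array([ 0.6365, -0.0018]), -0.185, array([0.058, 0.136])) z95 [0.0536 0.0665 0.0725]
green 412 (array([ 0.3825, -0.272 ]), 2.339, array([0.058, 0.135])) z95 [0.0176 0.0303 0.0343]
[ 0.59338625 -0.20167025  0.24431478]
scene z [0.0567 0.07   0.0717]
```

View pics/t4.png

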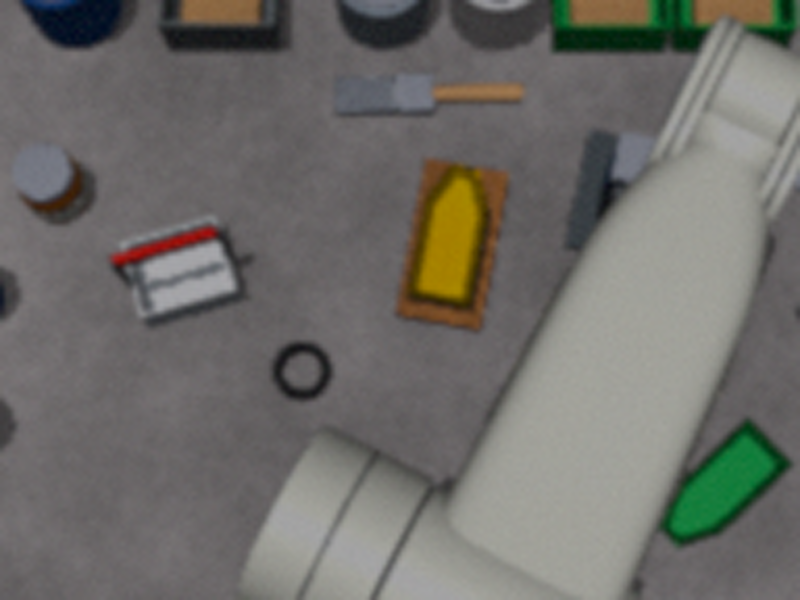

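Yellow is home: its rim is at about 70 mm and its median is 16.6 mm above blue's. The picture shows it squarely on the plinth at (450,240), with green at (725,485) and its nose lower-left. Green is next.

```bash
python3 - <<'E'
from h import *
plan(.386,-.276,.245,2.34)
E
```

```text
shift tool [ 0.19   -0.1126 -0.0005] turn 0.615 q6 -0.276 t 12.1
```

```bash
python3 -m inch '[0.032,-0.019,-0.001,0, 0.032,-0.019,-0.001,0, 0.032,-0.019,0,0, 0.032,-0.019,0,0, 0.032,-0.019,0,0, 0.03,-0.018,0,0, 0,0,0,0]'
python3 -m inch '[0,0,0,0.123, 0,0,0,0.123, 0,0,0,0.123, 0,0,0,0.123, 0,0,0,0.123, 0,0,0,0, 0,0,0,0]'
python3 - <<'E'
from h import *
plan(.386,-.276,.0305,2.34)
E
```

```text
time: 12.68
tool_pos: [0.3826, -0.2764, 0.2474]
tool_rot: [3.135, -0.006, 2.954]
force: [1.4, -0.5, 0.5]
opening: 0.0854
time: 13.27
tool_pos: [0.3867, -0.2758, 0.2469]
tool_rot: [3.138, -0.008, 2.346]
force: [0.2, 0.7, 0.1]
opening: 0.0855
shift tool [ 0.0004 -0.0007  0.2164] turn 0.006 q6 -0.003 t 13.3
```

```bash
python3 -m inch '[0,0,0.035,0.006, 0,0,0.035,0, 0,0,0.035,0, 0,0,0.035,0, 0,0,0.035,0, 0,0,0.02,0, 0,0,0.019,0, 0,0,0,0, 0,0,0,0]'
python3 -m inch '[0,0,0,0,0,0,0,0,0,0,0,0,0,0,0,0,0,0,0,0,0,0,0,0]' 0.05 30
python3 -m inch '[0,0,-0.01,0, 0,0,-0.03,0, 0,0,-0.035,0, 0,0,-0.035,0, 0,0,-0.03,0,0,0,0,0,0,0,0,0]'
python3 - <<'E'
from h import *
plan(.630,-.0040,.17)
E
```

```text
time: 14.02
tool_pos: [0.3854, -0.2742, 0.0325]
tool_rot: [3.138, -0.011, 2.338]
force: [-1.1, -0.3, -0.2]
opening: 0.0854
time: 14.52
tool_pos: [0.3861, -0.2756, 0.0344]
tool_rot: [3.138, -0.006, 2.335]
force: [-1.1, -0.1, 7.1]
opening: 0.0649
time: 15.1
tool_pos: [0.3865, -0.2766, 0.1748]
tool_rot: [3.138, -0.004, 2.335]
force: [-0.1, 0.3, -2.6]
opening: 0.0651
shift tool [0.0285 0.3644 0.0048] turn None q6 0.007 t 15.1
```

```bash
python3 -m inch '[0.023,0.029,0,0, 0.023,0.029,0,0, 0.023,0.029,0,0, 0.023,0.029,0,0, 0.023,0.029,0,0, 0.023,0.029,0,0, 0.023,0.029,0,0, 0,0,0,0]'
python3 -m inch '[-0.022,0.027,0,0, -0.022,0.027,0,0, -0.022,0.027,0,0, -0.022,0.027,0,0, -0.022,0.027,0,0, -0.022,0.027,0,0, 0,0,0,0]'
python3 -m inch '[0,0,0,-0.12, 0,0,0,-0.12, 0,0,0,-0.12, 0,0,0,-0.12, 0,0,0,-0.12, 0,0,0,-0.12, 0,0,0,-0.12, 0,0,0,-0.12, 0,0,0,-0.12, 0,0,0,-0.12]'
python3 -m inch '[0,0,0,-0.12, 0,0,0,-0.12, 0,0,0,-0.12, 0,0,0,-0.12, 0,0,0,-0.12, 0,0,0,-0.12, 0,0,0,-0.12, 0,0,0,-0.12, 0,0,0,-0.12, 0,0,0,-0.12]'
python3 -m inch '[0,0,0,-0.12, 0,0,0,-0.12, 0,0,0,-0.12, 0,0,0,-0.12, 0,0,0,-0.12, 0,0,0,-0.12, 0,0,0,-0.12, 0,0,0,-0.12, 0,0,0,-0.12, 0,0,0,-0.1]'
python3 -m inch '[0,0,0,0,0,0,0,0]'
python3 - <<'E'
from h import *
plan(.630,-.0035,.0864,-.188)
E
```

```text
time: 15.77
tool_pos: [0.4204, -0.014, 0.1739]
tool_rot: [3.137, -0.012, 2.34]
force: [-0.4, -0.5, -3.0]
opening: 0.0647
time: 16.35
tool_pos: [0.6339, -0.0026, 0.1708]
tool_rot: [3.139, -0.01, 2.335]
force: [-3.6, 0.4, -3.2]
opening: 0.0651
time: 17.18
tool_pos: [0.6289, -0.0028, 0.1727]
tool_rot: [3.131, -0.002, -2.743]
force: [1.0, 0.4, -2.0]
opening: 0.0649
time: 18.02
tool_pos: [0.6289, -0.0028, 0.1727]
tool_rot: [3.136, 0.009, -1.543]
force: [0.4, 1.1, -2.9]
opening: 0.0649
time: 18.85
tool_pos: [0.6289, -0.0028, 0.1727]
tool_rot: [-3.135, 0.009, -0.363]
force: [0.5, 0.9, -2.3]
opening: 0.065
time: 19.02
tool_pos: [0.6291, -0.0028, 0.1732]
tool_rot: [-3.135, 0.008, -0.372]
force: [-0.1, -0.3, -2.4]
opening: 0.0648
shift tool [0.0011 0.0003 0.0868] turn -0.184 q6 -2.911 t 19.0
```

```bash
python3 -m inch '[0.002,0,0,-0.092, 0,0,0.03,-0.092, 0,0,0.03,0, 0,0,0.015,0, 0,0,0,0, 0,0,0,0]'
python3 - <<'E'
from h import *
plan(.6312,-.0033,.0864,-.188)
im,d=robot.snapshot('scene'); c,R,t=cal('scene')
p=R@np.array([.637,-.005,.07])+t; u,v=int(c['fx']*p[0]/p[2]+c['cx']),int(c['fy']*p[1]/p[2]+c['cy'])
cv2.imwrite('pics/s5.png',cv2.resize(im[v-45:v+45,u-60:u+60],(800,600),interpolation=cv2.INTER_CUBIC))
E
```

```text
time: 19.52
tool_pos: [0.6307, -0.0029, 0.0986]
tool_rot: [-3.134, 0.007, -0.187]
force: [-0.2, 0.7, -0.8]
opening: 0.0648
shift tool [0.0006 0.0003 0.0122] turn 0.001 q6 -3.095 t 19.5
```

View pics/s5.png

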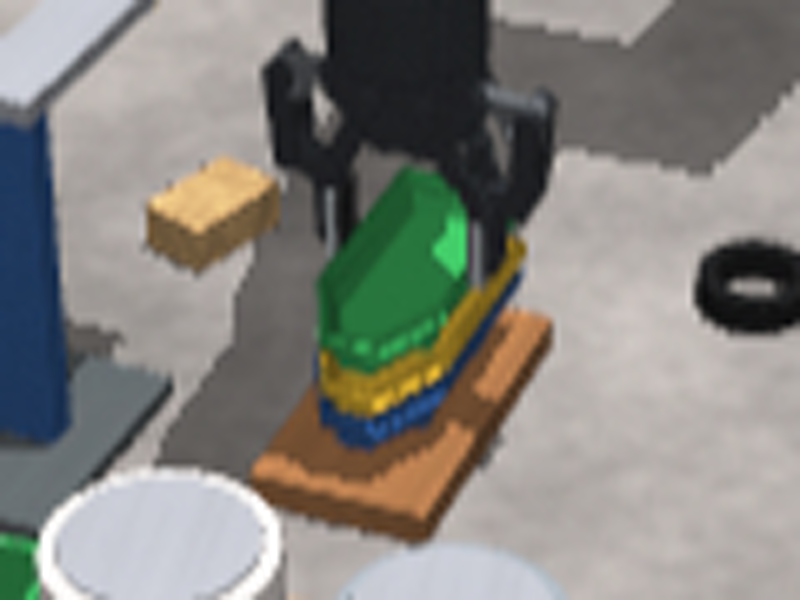

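The crop shows green aligned over yellow, noses stacked at (370,350)/(370,400), with yellow snug in blue. Lowering again.

```bash
python3 -m inch '[0,0,0.005,0, 0,0,0.004,0, 0,0,0,0, 0,0,0,0]'
python3 -m inch '[0,0,0.002,0, 0,0,0.0015,0, 0,0,0,0, 0,0,0,0]'
python3 -m inch '[0,0,0,0, 0,0,0,0, 0,0,0,0, 0,0,-0.03,0, 0,0,-0.03,0, 0,0,-0.04,0, 0,0,-0.04,0, 0,0,-0.03,0]' 0.0854
python3 -m inch '[0,-0.03,0,0.1, 0,-0.03,0,0.1, 0,-0.03,0,0.1, 0,-0.03,0,0.1, 0,-0.03,0,0.1, 0,-0.03,0,0.1, 0,0,0,0.1, 0,0,0,0.1, 0,0,0,0]'
python3 - <<'E'
from h import *
im,d=robot.snapshot('scene'); W=cloud('scene',d)
for k in('green','yellow'):
    m=(mask(im,*COL[k])>0)&(abs(W[...,0]-.637)<.1)&(abs(W[...,1])<.06)
    print(k,'scene z',np.percentile(W[m][:,2],[50,90,97]).round(4))
print(robot.read_state()['tool_pos'])
plan(.602,.274,.245,-1.256)
E
```

```text
time: 19.9
tool_pos: [0.6312, -0.0028, 0.0906]
tool_rot: [-3.134, 0.005, -0.185]
force: [0.2, 0.1, -2.1]
opening: 0.0649
time: 20.23
tool_pos: [0.6313, -0.0028, 0.087]
tool_rot: [-3.134, 0.005, -0.185]
force: [0.4, -1.0, -1.0]
opening: 0.0648
time: 20.9
tool_pos: [0.6318, -0.0043, 0.2605]
tool_rot: [-3.134, 0.002, -0.185]
force: [0.1, -0.1, 0.0]
opening: 0.0857
time: 21.65
tool_pos: [0.7067, 0.1573, 0.2573]
tool_rot: [-3.14, 0.01, -0.989]
force: [0.2, -1.6, -0.4]
opening: 0.0855
green scene z [0.0729 0.0859 0.0879]
yellow scene z [0.0687 0.0724 0.0772]
[0.70655213 0.15682723 0.25765443]
shift tool [-0.1555  0.0221  0.0127] turn 0.273 q6 -2.059 t 21.7
```

Green is home as well (rim about 86-88 mm). I'll refine the caddy bar before gripping.

```bash
python3 - <<'E'
from h import *
def bar(n,im,d):
    W=cloud(n,d); m=mask(im,(0,170,50),(6,255,255))
    for i,a,c,bm in blobs(m,20):
        q=np.median(W[bm],0)
        if abs(q[0]-.6)<.06 and abs(q[1]-.275)<.06:
            P=np.array([ray(n,u,v,.158)[:2] for v,u in np.argwhere(bm)]); w,V=np.linalg.eigh(np.cov(P.T)); e=V[:,1]*np.sign(V[1,1])
            print(n,a,'mean158',P.mean(0).round(4),'cloud',W[bm].mean(0).round(4),'bar yaw',np.arctan2(e[1],e[0]).round(3),'len',np.ptp(P@e).round(3))
z=np.load('/tmp/top0.npz'); bar('top',z['im'],z['d'])
for n in('top','scene'): bar(n,*robot.snapshot(n))
E
```

```text
top 56 mean158 [0.6017 0.2738] cloud [0.6019 0.2739 0.1572] bar yaw 1.876 len 0.098
top 25 mean158 [0.5928 0.3012] cloud [0.5929 0.3013 0.1573] bar yaw 1.904 len 0.041
scene 206 mean158 [0.6171 0.2744] cloud [0.6121 0.2745 0.1547] bar yaw 1.912 len 0.104
```

```bash
python3 -m inch '[-0.039,0.0055,0,0, -0.039,0.0055,0,0, -0.039,0.0055,0,0, -0.0385,0.0055,0,0, 0,0,0,0.09, 0,0,0,0.09, 0,0,0,0.09, 0,0,0,0, 0,0,0,0]' 0.06
python3 - <<'E'
from h import *
plan(.603,.274,.153,-1.257)
E
```

```text
time: 22.55
tool_pos: [0.6022, 0.2737, 0.2598]
tool_rot: [-3.142, 0.009, -1.251]
force: [-0.6, 0.9, -0.2]
opening: 0.0602
shift tool [-0.     -0.0009  0.1068] turn 0.006 q6 -1.595 t 22.6
```

```bash
python3 -m inch '[0,0,0.035,0, 0,0,0.035,0, 0,0,0.025,0, 0,0,0.012,0, 0,0,0,0, 0,0,0,0]'
python3 -m inch '[0,0,0,0,0,0,0,0,0,0,0,0,0,0,0,0,0,0,0,0,0,0,0,0,0,0,0,0,0,0,0,0]' 0 60
python3 - <<'E'
from h import *
s=robot.read_state();print(s['tool_pos'],s['opening'])
im,d=robot.snapshot('scene'); c,R,t=cal('scene')
p=R@np.array([.603,.274,.12])+t; u,v=int(c['fx']*p[0]/p[2]+c['cx']),int(c['fy']*p[1]/p[2]+c['cy'])
cv2.imwrite('pics/s6.png',cv2.resize(im[v-60:v+60,u-80:u+80],(800,600),interpolation=cv2.INTER_CUBIC))
E
```

```text
time: 23.05
tool_pos: [0.6019, 0.2745, 0.1523]
tool_rot: [3.14, 0.009, -1.253]
force: [-0.1, -0.5, -0.0]
opening: 0.0598
time: 23.72
tool_pos: [0.602, 0.275, 0.1532]
tool_rot: [-3.141, 0.009, -1.255]
force: [-1.5, 0.2, 5.6]
opening: 0.0085
[0.60201263 0.27502083 0.15318007] 0.008525912668268526
```

View pics/s6.png

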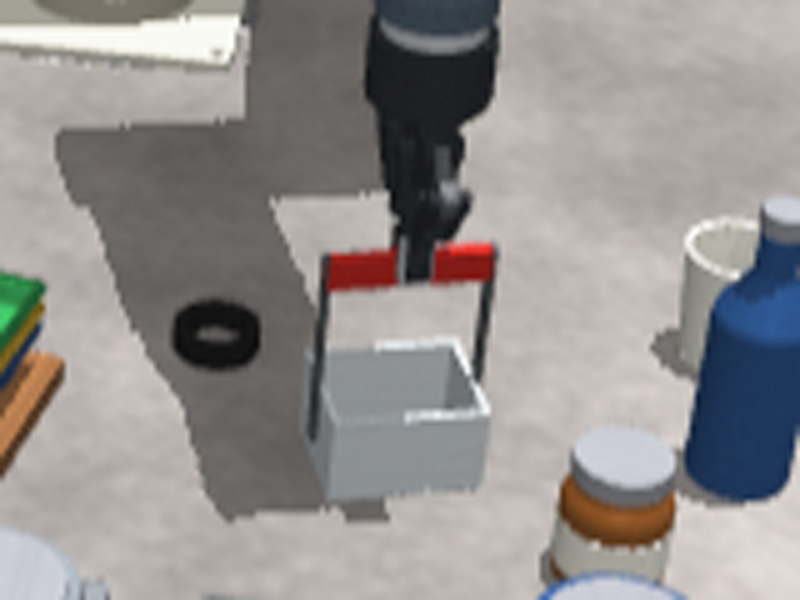

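The gripper holds the bar at (415,262) centrally, fingertips about level with the bar's underside. Lifting and carrying to a point in front of the hook.

```bash
python3 -m inch '[0,0,-0.01,0, 0,0,-0.03,0, 0,0,-0.035,0, 0,0,-0.04,0, 0,0,0,0, 0,0,0,0]'
python3 - <<'E'
from h import *
plan(.508,-.14,.267,-1.781)
E
```

```text
time: 24.27
tool_pos: [0.603, 0.2742, 0.2701]
tool_rot: [-3.137, 0.009, -1.255]
force: [-0.0, 0.5, -3.4]
opening: 0.0084
shift tool [0.3642 0.2189 0.0031] turn 0.526 q6 -1.59 t 24.3
```

```bash
python3 -m inch '[0.0182,0.0109,0,0, 0.028,0.0168,0,0, 0.028,0.0168,0,0, 0.028,0.0168,0,0, 0.028,0.0168,0,0, 0.028,0.0168,0,0, 0.028,0.0168,0,0, 0.028,0.0168,0,0, 0.028,0.0168,0,0, 0.028,0.0168,0,0]'
python3 -m inch '[0.028,0.0168,0,0, 0.028,0.0168,0,0, 0.02,0.012,0,0, 0.012,0.0079,0,0, 0.006,0.003,0,0, 0,0,0,0, 0,0,0,0]'
python3 -m inch '[0,0,0,0.06, 0,0,0,0.09, 0,0,0,0.1, 0,0,0,0.1, 0,0,0,0.1, 0,0,0,0.075, 0,0,0,0, 0,0,0,0]'
python3 - <<'E'
from h import *
plan(.625,-.165,.267,-1.781)
im,d=robot.snapshot('scene'); c,R,t=cal('scene')
p=R@np.array([.56,-.15,.2])+t; u,v=int(c['fx']*p[0]/p[2]+c['cx']),int(c['fy']*p[1]/p[2]+c['cy'])
cv2.imwrite('pics/s7.png',cv2.resize(im[max(v-60,0):v+60,u-80:u+80],(800,600),interpolation=cv2.INTER_CUBIC))
E
```

```text
time: 25.1
tool_pos: [0.5308, -0.0345, 0.2634]
tool_rot: [3.139, 0.011, -1.255]
force: [1.0, -0.4, -2.2]
opening: 0.0083
time: 25.68
tool_pos: [0.5073, -0.1397, 0.2633]
tool_rot: [3.14, 0.011, -1.256]
force: [-0.5, -0.4, -2.6]
opening: 0.0086
time: 26.35
tool_pos: [0.5077, -0.139, 0.2639]
tool_rot: [3.136, 0.008, -1.776]
force: [-0.8, 0.2, -1.5]
opening: 0.0084
shift tool [ 0.0015 -0.1201 -0.0031] turn 0.005 q6 -1.796 t 26.4
```

View pics/s7.png

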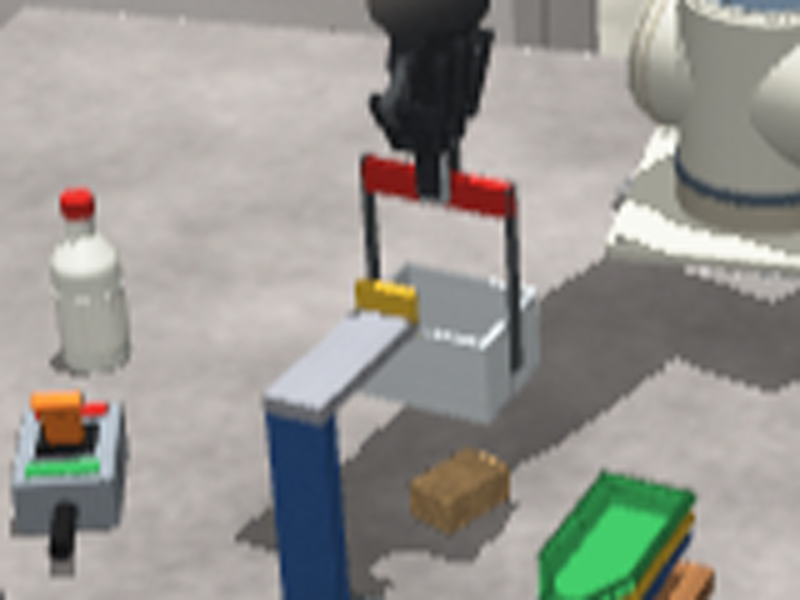

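The picture shows the caddy held in front of the hook, bar at (440,190) above the yellow tip at (387,300), and the arm lined up with the handle's opening. Moving over the tip.

```bash
python3 -m inch '[0,-0.01,0,0, 0,-0.015,0,0, 0,-0.02,0,0, 0,-0.02,0,0, 0,-0.02,0,0, 0,-0.02,0,0, 0,-0.01,0,0, 0,-0.005,0,0, 0,0,0,0, 0,0,0,0]'
python3 - <<'E'
from h import *
plan(.625,-.165,.224,-1.781)
im,d=robot.snapshot('scene'); c,R,t=cal('scene')
p=R@np.array([.61,-.16,.2])+t; u,v=int(c['fx']*p[0]/p[2]+c['cx']),int(c['fy']*p[1]/p[2]+c['cy'])
cv2.imwrite('pics/s8.png',cv2.resize(im[max(v-60,0):v+60,u-80:u+80],(800,600),interpolation=cv2.INTER_CUBIC))
E
```

```text
time: 27.23
tool_pos: [0.6248, -0.1649, 0.263]
tool_rot: [3.136, 0.008, -1.779]
force: [-0.5, -0.6, -2.4]
opening: 0.0087
shift tool [ 0.0001 -0.0002  0.039 ] turn 0.002 q6 -1.753 t 27.2
```

View pics/s8.png

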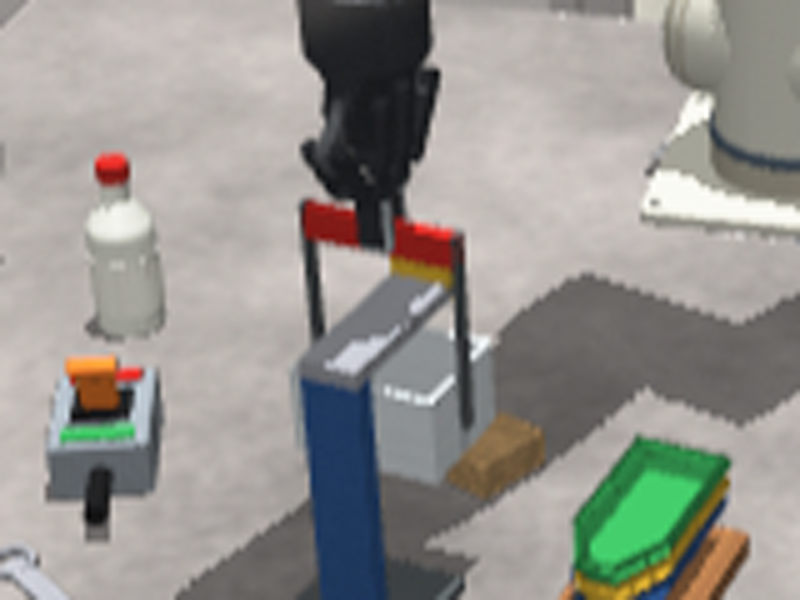

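The bar is over the arm, behind the tip, with the uprights either side of the arm. Lowering until contact.

```bash
python3 -m inch '[0,0,0.01,0, 0,0,0.01,0, 0,0,0.01,0, 0,0,0.004,0, 0,0,0,0, 0,0,0,0]'
python3 -m inch '[0,0,0.003,0, 0,0,0.002,0, 0,0,0,0, 0,0,0,0]'
```

```text
time: 27.78
tool_pos: [0.6245, -0.1647, 0.2292]
tool_rot: [3.136, 0.008, -1.78]
force: [-0.4, 0.5, -1.1]
opening: 0.0086
time: 28.12
tool_pos: [0.6247, -0.1647, 0.2245]
tool_rot: [3.136, 0.008, -1.78]
force: [0.2, -1.2, -0.9]
opening: 0.0089
```

```bash
python3 -m inch '[0,0,0.001,0, 0,0,0.001,0, 0,0,0,0]'
python3 -m inch '[0,0,0,0, 0,0,0,0, 0,0,0,0, 0,0,0,0]' 0.025
python3 -m inch '[0,0,-0.01,0, 0,0,-0.02,0, 0,0,-0.03,0, 0,0,-0.03,0, 0,0,0,0]'
python3 - <<'E'
from h import *
im,d=robot.snapshot('scene'); c,R,t=cal('scene')
p=R@np.array([.61,-.16,.18])+t; u,v=int(c['fx']*p[0]/p[2]+c['cx']),int(c['fy']*p[1]/p[2]+c['cy'])
cv2.imwrite('pics/s9.png',cv2.resize(im[max(v-60,0):v+60,u-80:u+80],(800,600),interpolation=cv2.INTER_CUBIC))
W=cloud('scene',d); m=(mask(im,(0,170,50),(6,255,255))>0)&(abs(W[...,0]-.62)<.06)&(abs(W[...,1]+.165)<.07)
print(m.sum(),W[m].mean(0),np.percentile(W[m][:,2],[5,50,95]))
plan(.605,-.33,.315,.35)
E
```

```text
time: 28.37
tool_pos: [0.6249, -0.1648, 0.2231]
tool_rot: [3.138, 0.008, -1.78]
force: [-0.8, -0.7, 3.3]
opening: 0.0087
time: 28.7
tool_pos: [0.6248, -0.1647, 0.2224]
tool_rot: [3.137, 0.008, -1.78]
force: [-0.1, -0.2, -0.5]
opening: 0.0248
time: 29.12
tool_pos: [0.6259, -0.1658, 0.3193]
tool_rot: [-3.138, 0.006, -1.78]
force: [0.9, 0.2, 0.9]
opening: 0.0252
194 [ 0.62929312 -0.16621103  0.22010631] [0.20946648 0.22111121 0.22939967]
shift tool [ 0.1649 -0.0138  0.0016] turn -2.13 q6 -1.753 t 29.2
```

View pics/s9.png

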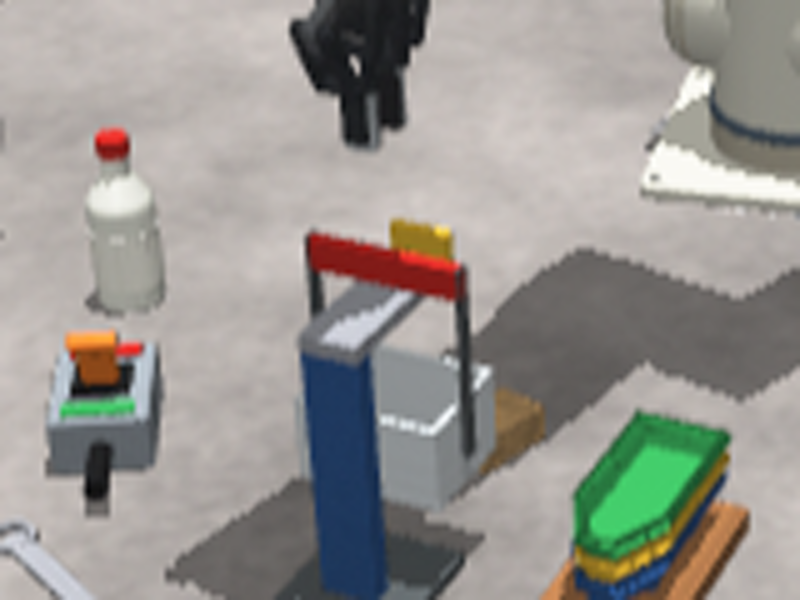

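The caddy hangs on the hook: bar at (385,265) on the arm behind the yellow tip, mean z 220 mm, upright. Moving past the switch's green side, with a check on the stack from above before switching off.

```bash
python3 -m inch '[0.03,0,0,0.112, 0.03,0,0,0.112, 0.03,0,0,0.112, 0.03,0,0,0.112, 0.03,0,0,0.112, 0,0,0,0.112, 0,0,0,0.112, 0,0,0,0.112, 0,0,0,0.114, 0,0,0,0]' 0
python3 - <<'E'
from h import *
im,d=robot.snapshot('top'); W=cloud('top',d)
for i,a,c,bm in blobs(mask(im,*COL['green']),200):
    if a<600 and abs(W[bm][:,0].mean()-.9)>.1: print('green',a,boat('top',bm,.086),'z',np.percentile(W[bm][:,2],[50,90,97]).round(4))
plan(.592,-.390,.09,-2.79)
E
```

```text
time: 30.0
tool_pos: [0.5626, -0.3, 0.3112]
tool_rot: [3.132, -0.001, -2.796]
force: [0.8, -0.1, -0.6]
opening: 0.0
green 414 (array([ 0.6367, -0.0035]), -0.215, array([0.059, 0.137])) z [0.0702 0.0831 0.088 ]
shift tool [ 0.0037 -0.0947  0.2212] turn 0.002 q6 -0.977 t 30.1
```

```bash
python3 -m inch '[0.002,-0.032,0,0, 0.002,-0.032,0,0, 0,-0.031,0,0, 0,0,0,0, 0,0,0.04,0, 0,0,0.04,0, 0,0,0.04,0, 0,0,0.03,0, 0,0,0,0]'
python3 - <<'E'
from h import *
plan(.592,-.390,.09,-2.79)
E
```

```text
time: 30.8
tool_pos: [0.5889, -0.3869, 0.1534]
tool_rot: [3.122, -0.006, -2.786]
force: [0.3, -0.6, -0.4]
opening: -0.0001
shift tool [-0.0018 -0.0039  0.0634] turn 0.004 q6 -1.057 t 30.8
```

```bash
python3 -m inch '[-0.002,-0.004,0.03,0, 0,0,0.02,0, 0,0,0.012,0, 0,0,0,0]'
python3 -m inch '[0.01,0,0,0, 0.01,0,0,0, 0.01,0,0,0, 0.01,0,0,0, 0.01,0,0,0, 0.005,0,0,0, 0,0,0,0, 0,0,0,0]'
python3 -m inch '[-0.02,0,0,0, -0.02,0,0,0, -0.02,0,0,0, 0,0,-0.035,0, 0,0,-0.035,0, 0,0,-0.035,0, 0,0,-0.035,0,0,0,0,0,0,0,0,0]'
python3 - <<'E'
from h import *
im,d=robot.snapshot('scene'); W=cloud('scene',d)
m=(mask(im,*COL['orange'])>0)&(abs(W[...,0]-.53)<.07)&(abs(W[...,1]+.41)<.06)&(W[...,2]>.075)
q=(W[m]-[.5355,-.4107,.045])@[np.cos(.35),np.sin(.35),0]; print('switch xs',q.mean().round(4))
m=(mask(im,(0,170,50),(6,255,255))>0)&(abs(W[...,0]-.62)<.06)&(abs(W[...,1]+.165)<.07); print('bar',W[m].mean(0).round(4))
m=(mask(im,*COL['green'])>0)&(abs(W[...,0]-.637)<.1)&(abs(W[...,1])<.06); print('green z',np.percentile(W[m][:,2],[50,97]).round(4))
cv2.imwrite('pics/s10.png',cv2.resize(im,(800,600),interpolation=cv2.INTER_CUBIC))
E
```

```text
time: 31.13
tool_pos: [0.594, -0.3912, 0.0975]
tool_rot: [3.13, -0.002, -2.787]
force: [-0.9, -0.2, -0.4]
opening: -0.0004
time: 31.8
tool_pos: [0.5422, -0.411, 0.0988]
tool_rot: [3.132, -0.0, -2.791]
force: [0.4, -0.1, 0.4]
opening: -0.0002
time: 32.55
tool_pos: [0.6005, -0.3914, 0.2408]
tool_rot: [3.136, 0.002, -2.79]
force: [-0.2, 0.1, -0.5]
opening: 0.0001
switch xs -0.0152
bar [ 0.6288 -0.1663  0.2199]
green z [0.0729 0.0878]
```

View pics/s10.png

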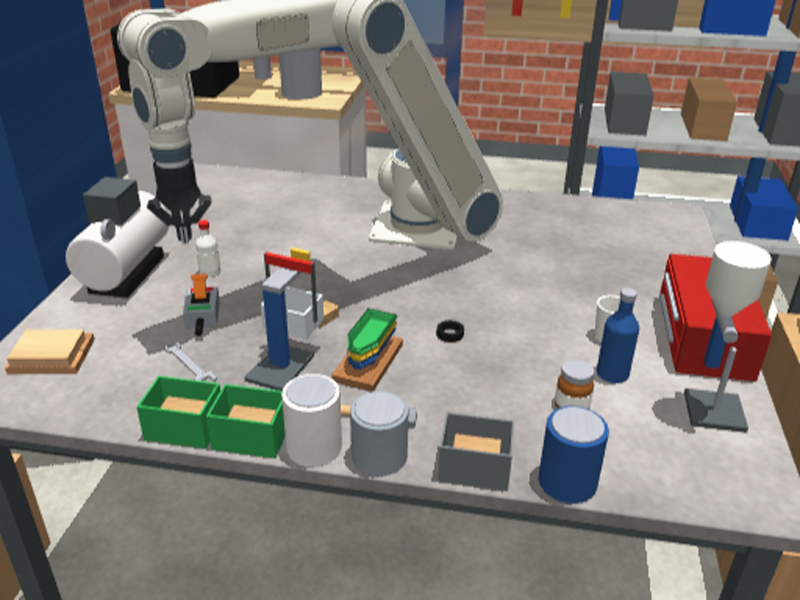

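The final view shows the switch back at red (-15 mm, as at the start) and the caddy on the hook at (290,290). The stack is at (370,340), the bystanders are in place and the gripper is clear. Handing in.

```bash
python3 -c "
from station import robot
print(robot.close_job(), robot.read_state()['time'])"
```

```text
the job is handed in; nothing more can be done
the job is handed in; nothing more can be done
```

The bench is cleared and the job handed in at about 33 s of robot time; the hand-in gave no verdict. I flipped the switch on, nested the yellow tray and then the green one on the blue tray (no orange tray was there), hung the caddy on the hook, and flipped the switch back off.

My last checks:
- **Trays:** green's rim is at about 86–88 mm, against 86 nominal for fully home. Its centre is 1–2 mm from the blue tray's in plan. Yellow read about 16.6 mm above blue after it was placed, also fully home.
- **Tray yaw:** the one reading that disagreed was green's yaw, -0.215 rad against blue's -0.188. I put that down to pixel noise or play; it would shift the nose only about 2 mm.
- **Caddy:** the bar reads 220 mm up, against 216 expected when hung. It is within a few millimetres of the seat in plan and looks upright.
- **Switch:** the head is back at its starting off position (-15 mm).
- **Bystanders:** all look in place in the last picture, by eye only. The gripper was clear of everything.

I viewed 12 pictures.

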